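# Let two tins out of the pantry dispenser

### The arm

A 7-joint arm with a two-finger parallel gripper is mounted at the origin on the work surface. World frame = base frame: x ahead of the robot, y to its left, z up, the work surface at z = 0. Lengths are in m, angles in rad, forces in N, time in s.
With the tool pointing down it reaches from about 0.35 to 0.775 m from the base axis. Payload 3.1 kg.
Tool frame: the origin (TCP) lies midway between the tips of the shut fingers; the grasp point (between the pads) lies 19 mm behind it; z points along the fingers, y is the line along which they close (so a half turn about z gives the same grasp; the last joint's range is limited). The gripper opens to 85 mm and grips with 20 to 120 N. Pads are 22 mm wide; open, the fingers measure 114 mm over their backs; the gripper's body (76 mm by 85 mm) begins 54 mm behind the grasp point. The pads swing forward as they close: fully open they stand 13 mm farther back than shut.
Start: joints at [1.192, 0.311, 0.014, 1.512, -0.004, 1.319, -0.027], TCP at [0.182, -0.519, 0.231] pointing down, gripper open.
Joint ranges: [-2.7, 2.7], [-0.3, 1.91], [-1.27, 1.3], [0.12, 2.57], [-1.44, 4.58], [0.2, 2.03], [-3.05, 3.05]. Speed limits (rad/s): [2.79, 2.79, 3.14, 3.14, 3.14, 3.14, 3.14].

### API

Orientations are given as [roll, pitch, yaw] about the fixed x, y, z axes, in that order (R = Rz(yaw) Ry(pitch) Rx(roll)).
In Python, from bench import bot gives the robot as it stands.
- The arm moves only by the tool run_rows, called after "Call:" as name(argument=value, ...), one argument or row to a line, values as JSON. Schema: {"type":"object","properties":{"plan":{"type":"object","properties":{"moves":{"type":"array","items":{"type":"array","items":{"type":"number"},"minItems":6,"maxItems":6},"minItems":1,"maxItems":20}},"additionalProperties":false,"required":["moves"]},"jaw":{"type":"number"},"only":{"type":"string"},"quiet":{"type":"boolean"},"lines":{"type":"string"}},"required":["plan"],"additionalProperties":false}. plan is an object whose key "moves" holds a list of rows, 1 to 20 of them, each of 6 numbers: dx, dy, dz in parts of the range, where 1.0 means 750 mm, then a rotation vector rx, ry, rz in shares of pi rad (1.0 is pi rad); each row is the pose to reach, as a shift and turn from the pose commanded when the call began, along the tool's axes at that moment; what a row does not reach only later rows make up. A row lasts 1/10 s, in which the tool goes at most 0.05 m and 0.15 rad, less where a joint would pass 70% of its speed; a pose out of reach is approached as far as the arm can. jaw is the opening from 0.0 (shut) to 1.0 (fully open), set as the call begins (left out keeps the last). The fingers move at their own pace and stop on an object; the grip force is fixed at half the most. Time passes only in rows, so rows that do not move let the fingers close. The tool returns the time, the measured TCP pose, the force, the opening and the grip force at its end. only (a regular expression) keeps the lines of the reply that match it, lines (a string "A,B") keeps lines A to B, and quiet returns only ok. Input that does not fit is refused with a message, and nothing moves.
- bot.get_state(): the state, without advancing time (a new reading comes with each control period).
- bot.capture(name): name is "scene" or "top"; returns a dict with "img" (480x640x3 uint8, red, green, blue), "mtx" (3x3 intrinsics, pixels), "distortion" ([k1, k2, p1, p2, k3] as OpenCV has them; the pictures are not rectified), "R" (3x3) and "t" (3): a world point X has camera coordinates R X + t. Camera axes: x right, y down, z forward; pixel columns grow to the right and rows downward; lengths in m; the calibration is good to about 2 mm. A picture is of the moment at which its call begins. There is no depth.
- bot.finish_job(): hands the job in; it is judged then, once.
The state is a dict: "time_s": time; "q": joint angles; "qvel": joint speeds; "joint_efforts": joint torques, N m; "tcp_pos": TCP position; "tcp_rot": TCP orientation; "wrist_force": force on the tool from outside, world axes, zero at the start; "torque": the same for the moment, N m; "gripper_width": opening from 0.0 (shut) to 1.0 (fully open); "finger_force": force on a finger pad.
Only numpy, scipy, OpenCV 4.12 (cv2) and the standard library are available. Lean on these libraries where they do the work, as an engineer would, in place of code of your own. Each camera call takes 0.05 s, during which the arm holds its last target. There are 200 camera calls.

### The job

Two tin dispensers stand side by side on the pantry worktop; let exactly two tins, one after the other, out of the wide one (the one with the long tins) into its tray: press the paddle at its uphill end fully down with the fingertips so that the gate at the other end lifts and one tin rolls out, let the paddle come all the way back up so that the next tin rolls down to the gate, then press and let go again for the second tin. Work only that paddle: do not touch or lift any tin or the gate, and leave the narrow dispenser and the things standing around where they are. Finish with the paddle up, the two tins lying in the tray and the next tin waiting behind the shut gate.

Things in the scene. Friction and masses are not known exactly. Their poses are not given: they have to be found in the camera images.
- dispenser_long: the WIDE tin dispenser, white sheet metal with low cheeks, standing on a flat liner 3 mm thick: sloping lane 88 wide inside (108 over the lever bars), tray at its low end (-x), dark paddle at its high end (+x); 400 long in all. Origin: its underside, below the gate. x is level, from tray to paddle; y across; z up. One full press and return of the paddle lets out one tin
- paddle_long (a point): middle of the top of the WIDE dispenser's press paddle, a dark ribbed plate 46 (along x) x 105 (across, y) behind the lane's end wall, 109 mm above the worktop. Moves with the lever; z out of the plate, which rises 0.12 rad to its free end at rest and falls 0.17 rad when down. Press straight down near its middle: 3 to 7 N takes it 32 mm down to a hard stop. Nothing stands over or under it
- rocker_long (a joint): tilt of the WIDE dispenser's rocking lever, rad: 0 at rest (paddle up, gate down), 0.29 fully pressed (paddle 32 mm lower, gate 41 mm higher). Pivot 112 mm from the paddle's middle, 141 mm from the gate. Spring and gate weight bring it back to 0. Above 0.25 the front tin rolls out by itself in about 1 s, while a catch bar raised through the lane floor holds back the next
- gate_long: gate of the WIDE dispenser: dark upright plate across the lane, 105 wide x 44 high x 3 thick, at the other end of the lever. Origin: middle of its lower edge, 22 mm above the lane floor at rest. Raised by the paddle only. When the paddle comes up the gate shuts first, then the catch bar drops and the queue rolls one place down to the gate in about 1 s
- mouth_long (a point): fixed point on the WIDE dispenser's lane floor under the gate, mid-lane, 33 mm above the worktop; axes as the dispenser's. The floor rises 0.122 rad towards +x. Tins behind the gate lie at x > 0 (the front one's centre at 0.024), tins in the tray at x < 0; the tray ends in a 30 mm lip at x = -0.12 and just holds two tins, centres at about x = -0.096 and -0.042
- tin1: long tin, Ø54 x 84 long, about 0.2 kg, plain metal with a paper label, lying across the WIDE dispenser's lane, number 1 from the gate at the start (centre 27 mm up the lane); origin at the tin's centre; y is the tin's own axis (across the lane); x and z turn as it rolls
- tin2: long tin, Ø54 x 84 long, about 0.2 kg, plain metal with a paper label, lying across the WIDE dispenser's lane, number 2 from the gate at the start (centre 81 mm up the lane); origin at the tin's centre; y is the tin's own axis (across the lane); x and z turn as it rolls
- tin3: long tin, Ø54 x 84 long, about 0.2 kg, plain metal with a paper label, lying across the WIDE dispenser's lane, number 3 from the gate at the start (centre 135 mm up the lane); origin at the tin's centre; y is the tin's own axis (across the lane); x and z turn as it rolls
- tin4: long tin, Ø54 x 84 long, about 0.2 kg, plain metal with a paper label, lying across the WIDE dispenser's lane, number 4 from the gate at the start (centre 189 mm up the lane); origin at the tin's centre; y is the tin's own axis (across the lane); x and z turn as it rolls
- paddle_short (a point): middle of the top of the NARROW dispenser's paddle (46 x 67), not to be used. The narrow dispenser is the same device for shorter tins, 50 wide inside the lane, 70 over the lever bars; it stands beside the wide one, on either side of it, 170 mm between centre lines, facing the same way
- rocker_short (a joint): tilt of the NARROW dispenser's rocking lever, rad: 0 at rest, 0.29 fully pressed. To be left at rest
- short_tin1: short tin, Ø54 x 46 long, in the NARROW dispenser, number 1 from its gate; origin at the tin's centre; y is the tin's own axis (across the lane); x and z turn as it rolls
- short_tin2: short tin, Ø54 x 46 long, in the NARROW dispenser, number 2 from its gate; origin at the tin's centre; y is the tin's own axis (across the lane); x and z turn as it rolls
- short_tin3: short tin, Ø54 x 46 long, in the NARROW dispenser, number 3 from its gate; origin at the tin's centre; y is the tin's own axis (across the lane); x and z turn as it rolls
- spice_jar: bystander, to be left where it stands: small spice jar, Ø38 x 85 high, glass with a dark cap, standing between the two dispensers; origin at the centre of its underside, z up
- herb_jar: bystander, to be left where it stands: small herb jar like the spice jar, Ø38 x 85 high, standing between the two dispensers; origin at the centre of its underside, z up
- bean_jar: bystander, to be left where it stands: glass storage jar, Ø90 x 150 high; origin at the centre of its underside, z up
- pepper_mill: bystander, to be left where it stands: turned wooden pepper mill, Ø56 x 165 high; origin at the centre of its underside, z up
- oil_bottle: bystander, to be left where it stands: oil bottle, Ø66 x 230 high; origin at the centre of its underside, z up
- pasta_box: bystander, to be left where it stands: carton, 62 x 155 x 200 high; origin at the centre of its underside, z up
- mug: bystander, to be left where it stands: white mug, Ø82 x 95 high, with a handle; origin at the centre of its underside, z up

How it is judged:
On the way, in this order (a step that is already met when the one before it is completed fails the run):
1. the first long tin has rolled out past the gate into the tray and the second is held back (x of tin1 in the frame of mouth_long below -0.03 m and x of tin2 in the frame of mouth_long above 0.03 m), for 0.1 s.
2. the paddle is back up and the second tin has rolled down to the shut gate (value of joint rocker_long below 0.04 rad and x of tin2 in the frame of mouth_long between 0.01 and 0.04 m), for 0.1 s.
3. the second long tin has rolled out past the gate into the tray and the third is held back (x of tin2 in the frame of mouth_long below -0.025 m and x of tin3 in the frame of mouth_long above 0.03 m), for 0.1 s.
At the end, for the whole second after the job is handed in: The first two long tins lie in the tray (centres 25 to 115 mm before the gate, within 20 mm of the lane's middle, on its floor), the third against the shut gate (centre 10 to 40 mm behind it), the fourth just behind; all at rest; the lever is back up (under 0.04 rad) (x of tin1 in the frame of mouth_long between -0.115 and -0.025 m and y of tin1 in the frame of mouth_long between -0.02 and 0.02 m and z of each of tin1, tin2 in the frame of mouth_long below 0.04 m and x of tin2 in the frame of mouth_long between -0.115 and -0.025 m and y of tin2 in the frame of mouth_long between -0.02 and 0.02 m and x of tin3 in the frame of mouth_long between 0.01 and 0.04 m and x of tin4 in the frame of mouth_long between 0.05 and 0.1 m and value of joint rocker_long below 0.04 rad and linear speed of each of tin1, tin2, tin3, tin4 below 0.03 m/s); the robot touches nothing.
It fails at once if the robot touches a tin (in either dispenser) or the gate instead of working the paddle (contact force between the arm and tin1 above 0.5 N or contact force between the arm and tin2 above 0.5 N or contact force between the arm and tin3 above 0.5 N or contact force between the arm and tin4 above 0.5 N or contact force between the arm and short_tin1 above 0.5 N or contact force between the arm and short_tin2 above 0.5 N or contact force between the arm and short_tin3 above 0.5 N or contact force between the arm and gate_long above 0.5 N).
It fails at once if a tin is lifted out of its lane or tray (height (world z) of any of tin1, tin2, tin3, tin4, short_tin1, short_tin2, short_tin3 above 0.125 m).
It fails at once if a third long tin gets out (x of tin3 in the frame of mouth_long below 0 m).
It fails at once if the narrow dispenser's paddle is pressed (value of joint rocker_short above 0.06 rad).
It fails at once if something standing around is moved by more than 30 mm or tipped over (angle between any of spice_jar, herb_jar, bean_jar, pepper_mill, oil_bottle, pasta_box, mug's own z axis and vertical above 0.5 rad or distance of any of spice_jar, herb_jar, bean_jar, pepper_mill, oil_bottle, pasta_box, mug from where it was at the start of the episode above 0.03 m).
It also fails if it takes over 38 s, if anything falls off the work surface, if the arm or the gripper's body presses on something with over 40 N, if the wrist force passes 120 N, or if a joint passes its speed limit or range.

## Working session

There is one attempt and no reset: what is moved stays moved. The work goes in short steps, Python scripts to look and compute and a tool call to move; the robot and the scene stay as the last step left them, time stands still between calls to the robot, and variables do not carry over. Pictures are saved under pics/ and viewed, at most 10 in all, crops included, and the job is handed in when it is done.

```bash
ls; mkdir -p pics; python3 - <<'E'
from bench import bot
import cv2
s=bot.get_state(); print(s['time_s'],s['tcp_pos'],s['tcp_rot'],s['wrist_force'])
for n in("scene","top"):
    c=bot.capture(n); cv2.imwrite(f'pics/{n}0.png',c['img'][:,:,::-1]); print(n,c['mtx'],c['R'],c['t'],c['distortion'])
E
```

```text
bench.py
pics
0.0 [ 0.18152135 -0.51839477  0.23018348] [-3.13915572e+00  1.00103286e-04  3.36882218e-01] [ 0.07016366  0.21101877 -0.5318866 ]
scene [[582.98206866   0.         323.35498702]
 [  0.         582.98206866 229.71842329]
 [  0.           0.           1.        ]] [[-0.5852779   0.81071354 -0.01390457]
 [ 0.69391804  0.49194171 -0.5258052 ]
 [-0.41943716 -0.31739079 -0.85049136]] [ 0.29535789 -0.28206579  1.67436131] [-0.13109767  0.          0.          0.          0.        ]
top [[541.4856126    0.         312.06500571]
 [  0.         541.4856126  239.29481238]
 [  0.           0.           1.        ]] [[-0.01221549 -0.99972861 -0.0198367 ]
 [-0.98692679  0.01524267 -0.16044681]
 [ 0.16070563  0.01761743 -0.98684514]] [0.01621629 0.49292607 1.1510842 ] [-0.01998404  0.          0.          0.          0.        ]
```

View pics/scene0.png

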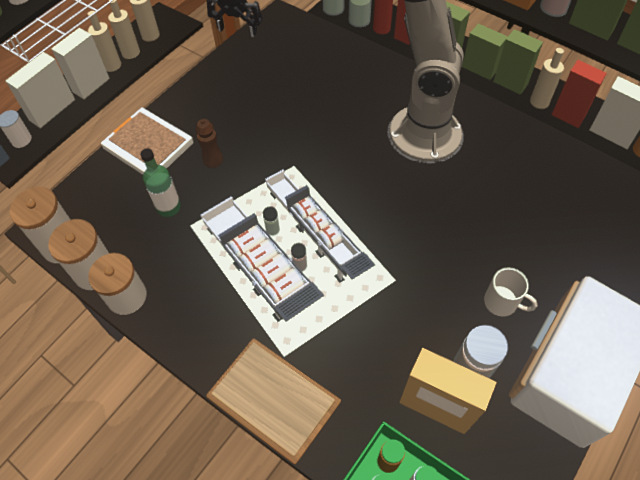

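View pics/top0.png

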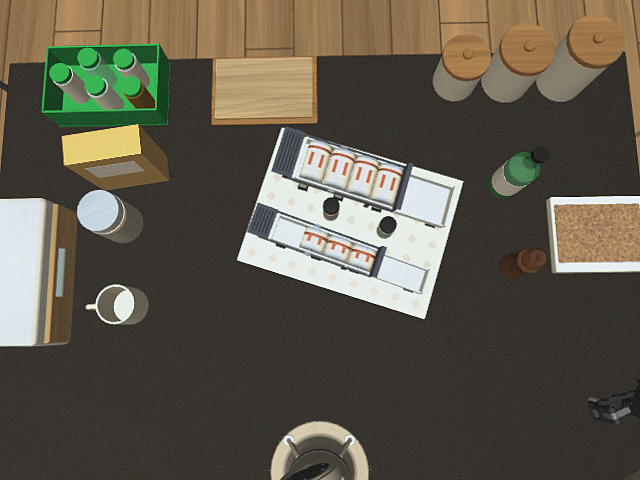

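The scene view shows the wide dispenser's paddle near (297,298), and the top view shows it near (290,152). The narrow paddle is near (262,222) in the top view. I'll zoom in on both views for the corners.

```bash
python3 - <<'E'
import cv2,numpy as np
a=cv2.imread('pics/top0.png')[115:215,260:360]; b=cv2.imread('pics/scene0.png')[250:350,240:340]
cv2.imwrite('pics/crop.png',np.hstack([cv2.resize(x,(400,400),interpolation=2) for x in(a,b)]))
for x,y in((290,152),(285,160),(300,180),(270,110),(283,150)):print(cv2.imread('pics/top0.png')[y,x])
E
```

```text
[93 85 78]
[67 64 60]
[100 101 100]
[124 168 194]
[105  94  89]
```

View pics/crop.png

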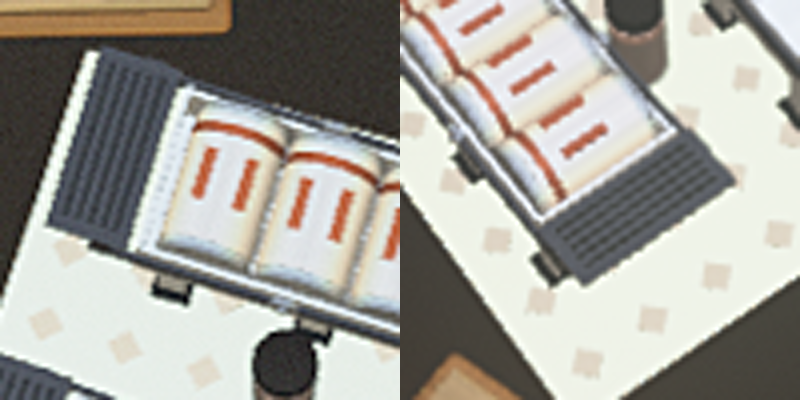

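The crop shows the wide paddle's four corners. In the top crop they are at (100,50), (180,72), (130,250) and (48,225). In the scene crop they are at (583,283), (540,222), (690,130) and (737,182). I'll triangulate from these.

```bash
cat > h.py <<'E'
from bench import bot
import cv2,numpy as np
from scipy.spatial.transform import Rotation as Ro
def tri(ct,cs,pt,ps):
    P=[np.c_[c['R'],c['t']] for c in(ct,cs)]
    u=[cv2.undistortPoints(np.float64(p).reshape(-1,1,2),c['mtx'],c['distortion']).reshape(-1,2).T for c,p in((ct,pt),(cs,ps))]
    X=cv2.triangulatePoints(P[0],P[1],*u); return (X[:3]/X[3]).T
def rotvec_to_tool(s,v): return Ro.from_euler('xyz',s['tcp_rot']).inv().apply(v)
E
python3 - <<'E'
from h import *
ct,cs=bot.capture('top'),bot.capture('scene')
pt=np.array([[100,50],[180,72],[130,250],[48,225]])/4-.4+[260,115]
ps=np.array([[583,283],[540,222],[690,130],[737,182]])/4-.4+[140,250]
X=tri(ct,cs,pt,ps);print(X.round(4))
c=X.mean(0);print('centre',c)
# uphill direction: across-edge
ax=(X[0]+X[3]-X[1]-X[2])[:2];cr=(X[0]+X[1]-X[2]-X[3])[:2]
print('len',np.hypot(*ax)/2,np.hypot(*cr)/2,'yaw x',np.arctan2(ax[1],ax[0]),'from y axis',np.arctan2(cr[1],cr[0]))
s=bot.get_state();print(s['time_s'],s['tcp_pos'],s['tcp_rot'])
print('tool shift',rotvec_to_tool(s,c-s['tcp_pos']))
E
```

```text
[[0.7274 0.063  0.1092]
 [0.7133 0.021  0.11  ]
 [0.6173 0.0502 0.1008]
 [0.6303 0.0929 0.107 ]]
centre [0.6720822  0.05678821 0.10673683]
len 0.04444057533532716 0.1010365891654586 yaw x 1.2614700422697047 from y axis -0.2972220104779161
0.2 [ 0.18162018 -0.51869079  0.23063118] [-3.14015557e+00  7.79207122e-05  3.36866449e-01]
tool shift [ 0.65311909 -0.38084281  0.12439089]
```

Units first: shifts go in shares of 750 mm and turns go in shares of pi rad. So 0.653 m / 0.75 = 0.8707, -0.381 m / 0.75 = -0.508, -0.38 rad / 3.1416 = -0.121.

Call:
run_rows(
  plan={"moves":[[0.0267,-0.016,0,0,0,-0.0095],[0.08,-0.0467,0,0,0,-0.0255],[0.1333,-0.0773,0,0,0,-0.0446],[0.1867,-0.1093,0,0,0,-0.0637],[0.24,-0.14,0,0,0,-0.0828],[0.2933,-0.1707,0,0,0,-0.1019],[0.3467,-0.2027,0,0,0,-0.121],[0.4,-0.2333,0,0,0,-0.1401],[0.4533,-0.264,0,0,0,-0.1592],[0.5067,-0.296,0,0,0,-0.1783],[0.56,-0.3267,0,0,0,-0.1974],[0.6133,-0.3573,0,0,0,-0.2165],[0.6667,-0.3893,0,0,0,-0.2355],[0.72,-0.42,0,0,0,-0.2546],[0.7733,-0.4507,0,0,0,-0.2737],[0.8267,-0.4827,0.0133,0,0,-0.2897],[0.8533,-0.4973,0.04,0,0,-0.296],[0.8707,-0.508,0.0667,0,0,-0.296],[0.8707,-0.508,0.0933,0,0,-0.296],[0.8707,-0.508,0.0933,0,0,-0.296]]},
  jaw=0.0,
)

```text
time_s: 2.2
tcp_pos: [0.6697, 0.0563, 0.1568]
tcp_rot: [-3.134, 0.004, 1.268]
wrist_force: [-1.1, -0.6, -0.6]
gripper_width: -0.002
finger_force: 0.0
```

```bash
python3 - <<'E'
from h import *
s=bot.get_state();print(s['time_s'],s['tcp_pos'],s['tcp_rot'],s['wrist_force'],s['q'])
print('tool shift',rotvec_to_tool(s,np.array([.672,.057,.109])-s['tcp_pos']))
ims=[bot.capture(n)['img'][:,:,::-1] for n in('top','scene')]
cv2.imwrite('pics/over.png',np.hstack([cv2.resize(x,(400,400),interpolation=2) for x in(ims[0][80:280,230:430],ims[1][170:370,160:360])]))
E
```

```text
2.2 [0.66972849 0.05634766 0.15678005] [-3.13393494  0.0036717   1.26825303] [-1.07042959 -0.59735402 -0.60487975] [ 0.15695484  0.66069825 -0.471097    1.21977286  0.28981531  1.3347847
 -0.60003959]
tool shift [0.00147493 0.00233977 0.04775844]
```

View pics/over.png

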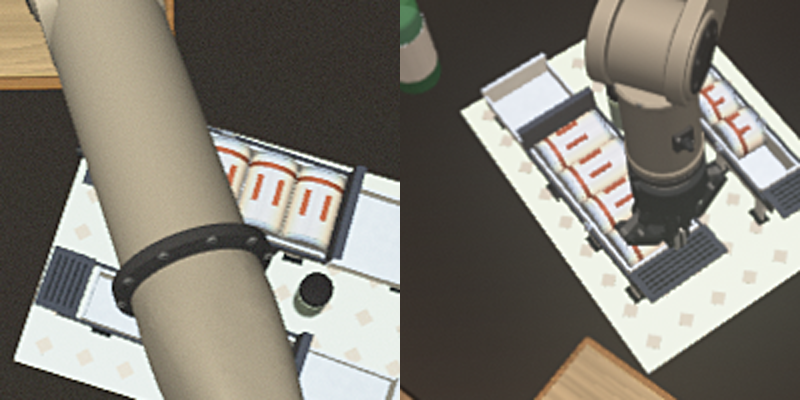

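Scaled: 0.078 m / 0.75 = 0.104, 0.05 m / 0.75 = 0.0667.

Call:
run_rows(
  plan={"moves":[[0.0027,0.0027,0.02,0,0,0],[0.0027,0.0027,0.04,0,0,0],[0.0027,0.0027,0.056,0,0,0],[0.0027,0.0027,0.0667,0,0,0],[0.0027,0.0027,0.0773,0,0,0],[0.0027,0.0027,0.0867,0,0,0],[0.0027,0.0027,0.096,0,0,0],[0.0027,0.0027,0.104,0,0,0],[0.0027,0.0027,0.104,0,0,0]]},
)

```text
time_s: 3.2
tcp_pos: [0.675, 0.0604, 0.0838]
tcp_rot: [3.141, -0.004, 1.269]
wrist_force: [-1.5, 4.1, 6.3]
gripper_width: 0.0
finger_force: 3.3
```

```bash
python3 - <<'E'
from h import *
s=bot.get_state();print(s['time_s'],s['tcp_pos'],s['wrist_force'])
E
```

```text
3.2 [0.67501534 0.06043236 0.08382537] [-1.51967909  4.11204986  6.31818297]
```

Scaled: 0.003 m / 0.75 = 0.004.

Call:
run_rows(
  plan={"moves":[[0,0,0.004,0,0,0],[0,0,0.004,0,0,0]]},
)

```text
time_s: 3.4
tcp_pos: [0.6751, 0.0605, 0.0815]
tcp_rot: [3.141, -0.004, 1.269]
wrist_force: [-2.4, 4.4, 5.8]
gripper_width: -0.005
finger_force: 3.3
```

Call:
run_rows(
  plan={"moves":[[0,0,0.0053,0,0,0],[0,0,0.0053,0,0,0]]},
)

```text
time_s: 3.6
tcp_pos: [0.6751, 0.0605, 0.0781]
tcp_rot: [3.141, -0.004, 1.269]
wrist_force: [-3.3, 3.6, 7.0]
gripper_width: 0.0
finger_force: 3.5
```

Scaled: 0.004 m / 0.75 = 0.0053.

Call:
run_rows(
  plan={"moves":[[0,0,0.0053,0,0,0],[0,0,0.0053,0,0,0],[0,0,0.0053,0,0,0],[0,0,0.0053,0,0,0],[0,0,0.0053,0,0,0],[0,0,0.0053,0,0,0],[0,0,0.0053,0,0,0],[0,0,0.0053,0,0,0],[0,0,0.0053,0,0,0],[0,0,0.0053,0,0,0]]},
)

```text
time_s: 4.6
tcp_pos: [0.6752, 0.0605, 0.0778]
tcp_rot: [3.139, -0.004, 1.268]
wrist_force: [-8.0, 3.2, 19.8]
gripper_width: -0.001
finger_force: 9.9
```

```bash
python3 - <<'E'
from h import *
ims=[bot.capture(n)['img'][:,:,::-1] for n in('top','scene')]
cv2.imwrite('pics/p1.png',np.hstack([cv2.resize(x,(400,400),interpolation=2) for x in(ims[0][90:250,310:470],ims[1][170:330,180:340])]))
E
```

```text
(no output)
```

View pics/p1.png

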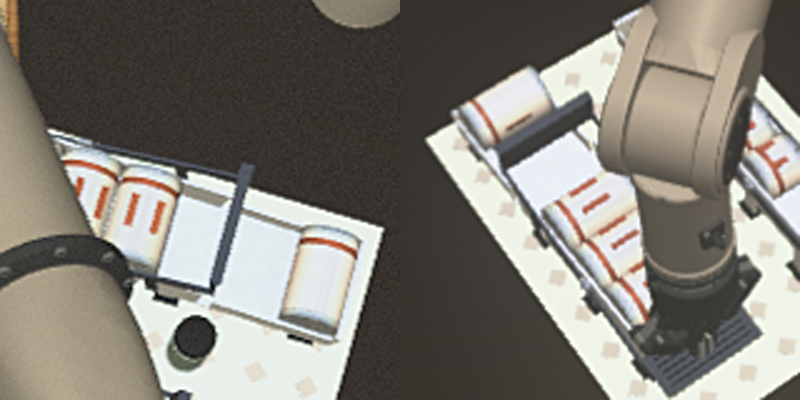

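The picture shows tin 1 in the tray against the lip, at (325,280) in the left crop. The gate is raised and the queue is held back behind the catch bar. I'll release the paddle.

Scaled: -0.062 m / 0.75 = -0.0827, -0.056 m / 0.75 = -0.0747.

Call:
run_rows(
  plan={"moves":[[0,0,-0.0107,0,0,0],[0,0,-0.0213,0,0,0],[0,0,-0.032,0,0,0],[0,0,-0.0427,0,0,0],[0,0,-0.0533,0,0,0],[0,0,-0.064,0,0,0],[0,0,-0.0747,0,0,0],[0,0,-0.0827,0,0,0],[0,0,-0.0827,0,0,0],[0,0,-0.0827,0,0,0],[0,0,-0.0827,0,0,0],[0,0,-0.0827,0,0,0],[0,0,-0.0827,0,0,0],[0,0,-0.0827,0,0,0],[0,0,-0.0827,0,0,0],[0,0,-0.0827,0,0,0],[0,0,-0.0827,0,0,0],[0,0,-0.0827,0,0,0],[0,0,-0.0827,0,0,0],[0,0,-0.0827,0,0,0]]},
)

```text
time_s: 6.7
tcp_pos: [0.6747, 0.0576, 0.1343]
tcp_rot: [-3.142, 0.0, 1.267]
wrist_force: [-0.9, -0.6, -0.0]
gripper_width: -0.004
finger_force: 0.0
```

```bash
python3 - <<'E'
from h import *
ims=[bot.capture(n)['img'][:,:,::-1] for n in('top','scene')]
cv2.imwrite('pics/p2.png',np.hstack([cv2.resize(x,(400,400),interpolation=2) for x in(ims[0][90:250,310:470],ims[1][170:330,180:340])]))
E
```

```text
(no output)
```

View pics/p2.png

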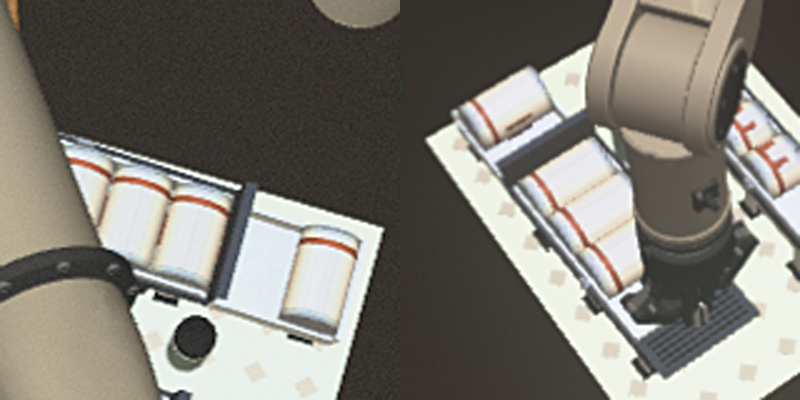

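The gate is shut and tin 2 rests against it, at (195,240) in the left crop. Tin 1 is still in the tray. I'll make the second press.

Scaled: 0.062 m / 0.75 = 0.0827, 0.057 m / 0.75 = 0.076.

Call:
run_rows(
  plan={"moves":[[0,0,0.0133,0,0,0],[0,0,0.0267,0,0,0],[0,0,0.0373,0,0,0],[0,0,0.048,0,0,0],[0,0,0.0573,0,0,0],[0,0,0.0667,0,0,0],[0,0,0.076,0,0,0],[0,0,0.0827,0,0,0],[0,0,0.0827,0,0,0],[0,0,0.0827,0,0,0],[0,0,0.0827,0,0,0],[0,0,0.0827,0,0,0],[0,0,0.0827,0,0,0],[0,0,0.0827,0,0,0],[0,0,0.0827,0,0,0],[0,0,0.0827,0,0,0],[0,0,0.0827,0,0,0],[0,0,0.0827,0,0,0],[0,0,0.0827,0,0,0],[0,0,0.0827,0,0,0]]},
)

```text
time_s: 8.8
tcp_pos: [0.6756, 0.061, 0.0776]
tcp_rot: [3.139, -0.005, 1.269]
wrist_force: [-6.3, 2.9, 20.7]
gripper_width: -0.001
finger_force: 10.0
```

```bash
python3 - <<'E'
from h import *
ims=[bot.capture(n)['img'][:,:,::-1] for n in('top','scene')]
cv2.imwrite('pics/p3.png',np.hstack([cv2.resize(x,(400,400),interpolation=2) for x in(ims[0][90:250,310:470],ims[1][170:330,180:340])]))
E
```

```text
(no output)
```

View pics/p3.png

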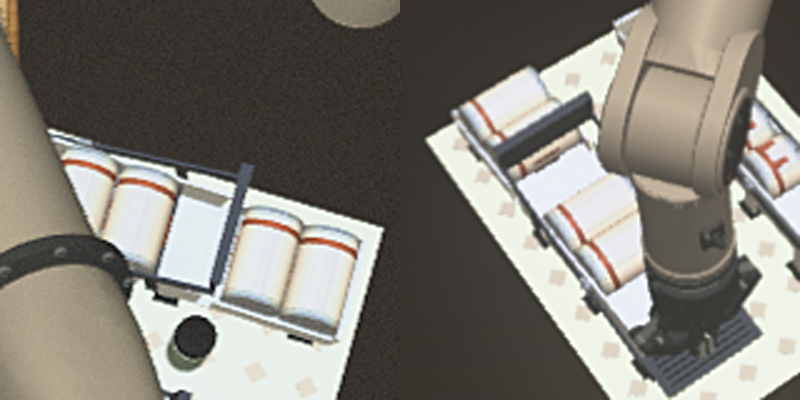

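Both tins lie in the tray, at (265,260) and (325,280) in the left crop, and tin 3 is held back at (145,220). I'll release the paddle and lift well clear.

Scaled: -0.12 m / 0.75 = -0.16, -0.11 m / 0.75 = -0.1467.

Call:
run_rows(
  plan={"moves":[[0,0,-0.0107,0,0,0],[0,0,-0.0213,0,0,0],[0,0,-0.032,0,0,0],[0,0,-0.0427,0,0,0],[0,0,-0.0533,0,0,0],[0,0,-0.064,0,0,0],[0,0,-0.0747,0,0,0],[0,0,-0.0933,0,0,0],[0,0,-0.12,0,0,0],[0,0,-0.1467,0,0,0],[0,0,-0.16,0,0,0],[0,0,-0.16,0,0,0],[0,0,-0.16,0,0,0],[0,0,-0.16,0,0,0],[0,0,-0.16,0,0,0],[0,0,-0.16,0,0,0],[0,0,-0.16,0,0,0],[0,0,-0.16,0,0,0],[0,0,-0.16,0,0,0],[0,0,-0.16,0,0,0]]},
)

```text
time_s: 10.9
tcp_pos: [0.6747, 0.0576, 0.1923]
tcp_rot: [3.142, -0.0, 1.267]
wrist_force: [-0.5, -1.3, -1.1]
gripper_width: 0.001
finger_force: 0.0
```

Call:
run_rows(
  plan={"moves":[[0,0,0,0,0,0],[0,0,0,0,0,0],[0,0,0,0,0,0],[0,0,0,0,0,0],[0,0,0,0,0,0],[0,0,0,0,0,0],[0,0,0,0,0,0],[0,0,0,0,0,0]]},
)

```text
time_s: 11.7
tcp_pos: [0.6747, 0.0577, 0.1923]
tcp_rot: [-3.142, 0.0, 1.267]
wrist_force: [0.4, 0.7, -0.4]
gripper_width: -0.001
finger_force: 0.0
```

```bash
python3 - <<'E'
from h import *
ims=[bot.capture(n)['img'][:,:,::-1] for n in('top','scene')]
cv2.imwrite('pics/p4.png',np.hstack([cv2.resize(x,(400,400),interpolation=2) for x in(ims[0][90:250,310:470],ims[1][170:330,180:340])]))
E
```

```text
(no output)
```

View pics/p4.png

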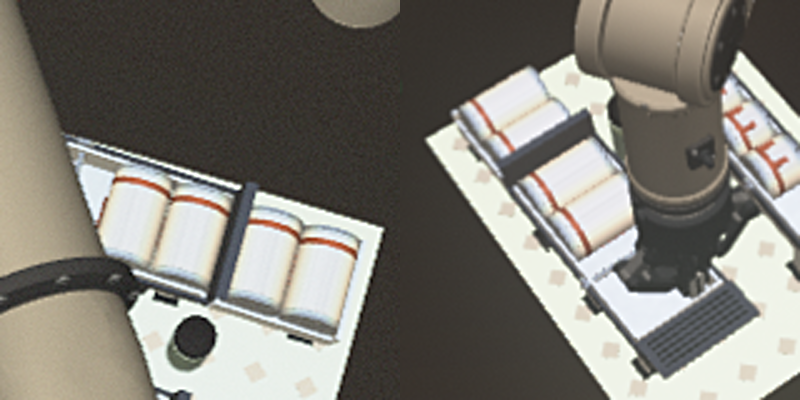

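The gate is shut with tin 3 against it and tin 4 just behind. Tins 1 and 2 lie in the tray, the paddle is up and the robot is clear.

```bash
python3 -c "
from bench import bot
print(bot.finish_job())"
```

```text
the job is handed in; nothing more can be done
None
```

I let two tins out of the wide dispenser into its tray, the third is waiting behind the shut gate with the paddle up, and the job is handed in (about 12 s of the 38 s used; no verdict was returned).

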